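# Clip a slide carrier into the inspection stage

### The arm

A 6-joint arm with a two-finger parallel gripper is mounted at the origin on a cart in front of the work surface, level with it; the furniture and walls round the work are solid. World frame = base frame: x ahead of the robot, y to its left, z up, the work surface at z = 0. Lengths are in mm, angles in degrees, forces in N, time in s.
With the tool pointing down it reaches from about 350 to 850 mm from the base axis. Payload 8.1 kg.
Tool frame: the origin (TCP) lies on the centre line of the jaws, within the pads' length; the fingertips stand 19 mm ahead of it and the grasp point (between the pads) is the TCP; z points along the fingers, y is the line along which they close (so a half turn about z gives the same grasp; the last joint's range is limited). The gripper opens to 85 mm and grips with 20 to 120 N. Pads are 22 mm wide; open, the fingers measure 114 mm over their backs; the gripper's body (76 mm by 85 mm) begins 54 mm behind the grasp point. The pads swing forward as they close: fully open they stand 13 mm farther back than shut.
Start: joints at [68.503, 7.471, 85.268, -0, 87.261, -4.893], TCP at [171.434, 574.992, 250.292] pointing down, gripper open.
Joint ranges: [-169.43, 169.43], [-51.17, 129.36], [1.28, 143.12], [-76.62, 256.62], [0, 156.53], [-152.29, 152.29]. Speed limits (degrees/s): [136.94, 136.94, 159.86, 180, 180, 180].

### API

Orientations are given as [roll, pitch, yaw] about the fixed x, y, z axes, in that order (R = Rz(yaw) Ry(pitch) Rx(roll)).
In Python, from bench import r gives the robot as it stands. The module is installed in compiled form; this text tells all that it offers.
- The arm moves only by the tool servo_tool, never from a script. Its arguments are lists of equal length, an entry for each row: "fingers": the finger opening in m, from 0 to 0.0854; "linear": the shift along the tool's x, y, z in m, a list of three; "rotation": the turn, a rotation vector about the tool's x, y, z in degrees, a list of three. A call has 1 to 10 rows; each row is the pose to reach, as a shift and turn from the pose commanded when the call began, along the tool's axes at that moment; what a row does not reach only later rows make up. A row lasts 1/10 s, in which the tool goes at most 50 mm and 8.59 degrees, less where a joint would pass 70% of its speed; a pose out of reach is approached as far as the arm can. A call with a gripper value outside its range is refused whole. The fingers move at their own pace and stop on an object; "force" is the grip in N (left out, the last holds). Time passes only in rows, so rows that repeat a pose let the fingers close. It gives the time, the measured TCP pose, the force, the opening and the grip force at its end, in the units of the state.
- r.sense(): the state, without advancing time (a new reading comes with each control period).
- r.snapshot(name): name is "side" or "top" or "wrist"; returns a dict with "frame" (480x640x3 uint8, red, green, blue), "fx", "fy", "cx", "cy" (pixels), "camera_from_world" (4x4, takes a point from world to camera coordinates). Camera axes: x right, y up, looking along -z (the intrinsics and any distortion apply to the point x, -y, -z); pixel columns grow to the right and rows downward; lengths in mm; the calibration is good to about 2 mm. A picture is of the moment at which its call begins. There is no depth.
- r.hand_in(): hands the job in; it is judged then, once.
The state is a dict: "time": time; "joint_pos": joint angles; "qd": joint speeds; "joint_efforts": joint torques, N m; "tool_pos": TCP position; "tcp_rot": TCP orientation; "ft_force": force on the tool from outside, world axes, zero at the start; "wrist_torque": the same for the moment, N m; "finger_gap": finger opening in mm; "grip_force": force on a finger pad.
Only numpy, scipy, OpenCV 4.12 (cv2) and the standard library are available. Lean on these libraries where they do the work, as an engineer would, in place of code of your own. Each camera call takes 0.05 s, during which the arm holds its last target. There are 200 camera calls.

### The job

Load the slide carrier from its sloping rest into the inspection stage: swing the spring clip's bail up and back until it stays open by itself, then slide the carrier, flat and glass side up, into the channel from the mouth, under the open clip, fully home against the end stop without ramming it. Then let the clip down gently, never letting it snap, so that its pad rests on the carrier; leave the dish, the pen and the tip refill where they are.

Things in the scene. Friction and masses are not known exactly. Their poses are not given: they have to be found in the camera images.
- stage: Fixed inspection stage, grey and aluminium, 120 long (x) x 104 wide (y), spring strut at +y; origin at the centre of its underside. A channel runs along its x: open mouth at x = -60, bed at z = 24, end stop's face at x = +52. Rails 53.6 apart stand to z = 40 (flared outward at the mouth, first 20 mm); from x = +20 on, lips over the rails leave 16 mm above the bed and 42 mm between them.
- stage_home (a point): Where the carrier's centre is when it is fully home: x = -28, y = 0, z = 30 mm in the stage's frame, axes as the stage's. The carrier's near 48 mm then stick out of the mouth.
- clip_hinge (a point): Middle of the clip's hinge line, at x = +10, y = 0, z = 52 mm in the stage's frame; fixed to the stage, axes as the stage's (y is the hinge line).
- clip (a joint): Spring clip angle, rad: a rectangular bail of 10 mm steel rod on the stage. 0 = shut, empty (its bar is then beyond the mouth, level with the hinge); grows as the bar swings up and back; 1.75 = fully open. Over-centre spring: below about 0.95 it is driven shut (about 7 N at the bar to lift it), above that driven open, where it stays. On a carrier it rests at about 0.21.
- clip_bar (a point): Middle of the clip's free cross bar: round, 10 mm thick, 96 mm clear between its two side arms, y along the bar. At angle q it lies 88 cos q mm before and 88 sin q above clip_hinge. A second rod 40 mm from the hinge carries a rubber pad 40 wide that hangs 25 mm below it. Fully open, the pad still stands over the channel, at x = -8 to +8 in the stage's frame, 65 mm above the bed.
- rest: Sloping rest, fixed: grey foot plate 120 x 70 x 8 with a 30 mm wide aluminium support that rises along its x at 30 degrees (0.52 rad), away from the robot; origin on its underside, straight below the middle of the support's slope. A 30 mm wide lip at its low end stops the carrier, standing 8 mm above the support.
- carrier_center (a point): Slide carrier: flat grey plastic bar 160 long (x) x 50 wide (y) x 12 thick (z) with two glass slides on its upper face, 0.13 to 0.25 kg, alike end for end. The point is its centre, half-way through its thickness. At the start it lies on the rest, x pointing up the slope at 30 degrees, z normal to its upper face; both long sides are free to grip.
- dish_center (a point): Culture plate, round, 93 wide x 15 high, loose bystander; its centre.
- pen_center (a point): Felt marker lying down, 131 long (y) x 11 x 13, loose bystander; its centre.
- refill_center (a point): Green blister of refill tips, 60 x 115 (y) x 30 high, loose bystander; its centre.

How it is judged:
By the outcome, as a careful person would: the job done as asked, in the order asked, and still so for the second after the job is handed in, with the robot touching nothing.
It also fails if it takes over 72 s, if anything falls off the work surface, if the arm or the gripper's body presses on something with over 40 N, if the wrist force passes 120 N, or if a joint passes its speed limit or range.

## Working session

There is one attempt and no reset: what is moved stays moved. The work goes in short steps, Python scripts to look and compute and a tool call to move; the robot and the scene stay as the last step left them, time stands still between calls to the robot, and variables do not carry over. Pictures are saved under pics/ and viewed, at most 10 in all, crops included, and the job is handed in when it is done.

Besides the shell and the picture viewer there is one more tool, called after ">>>" by a JSON object that holds its "fn" and its "kwargs". servo_tool: Moves the arm, as the interface text tells. Its arguments: {"type":"object","properties":{"fingers":{"type":"array","items":{"type":"number"}},"linear":{"type":"array","items":{"type":"array","items":{"type":"number"}}},"rotation":{"type":"array","items":{"type":"array","items":{"type":"number"}}},"force":{"type":"number"}},"required":["fingers","linear","rotation"]}

```bash
mkdir -p pics; python3 - <<'E'
from bench import r
import cv2,json,numpy as np
s=r.sense();print({k:np.round(v,2).tolist() for k,v in s.items()})
for n in("side","top"):
    d=r.snapshot(n);cv2.imwrite(f"pics/{n}0.png",d["frame"][:,:,::-1])
    print(n,[round(d[k],1) for k in("fx","fy","cx","cy")],d.keys(),np.round(d["camera_from_world"],3).tolist())
E
```

```text
{'time': 0.0, 'joint_pos': [68.5, 7.52, 85.33, -0.0, 87.26, -4.9], 'qd': [-0.01, -0.12, -0.02, 0.02, -0.02, 0.15], 'joint_efforts': [-0.0, -56.94, -50.06, -0.0, 0.01, -0.0], 'tool_pos': [171.24, 574.49, 249.22], 'tcp_rot': [-179.89, -0.01, 163.4], 'ft_force': [-0.28, -0.24, -0.66], 'wrist_torque': [0.03, -0.03, -0.0], 'grip_force': 0.0, 'finger_gap': 85.26}
side [604.9, 604.9, 315.6, 245.9] dict_keys(['frame', 'fx', 'fy', 'cx', 'cy', 'camera_from_world']) [[-0.994, -0.112, -0.007, 551.7], [0.047, -0.474, 0.879, -23.805], [-0.101, 0.874, 0.476, -1541.77], [0.0, 0.0, 0.0, 1.0]]
top [563.2, 563.2, 318.5, 240.2] dict_keys(['frame', 'fx', 'fy', 'cx', 'cy', 'camera_from_world']) [[-0.032, -0.999, -0.004, 127.595], [0.977, -0.032, 0.209, -535.445], [-0.209, 0.003, 0.978, -1373.143], [0.0, 0.0, 0.0, 1.0]]
```

View pics/top0.png

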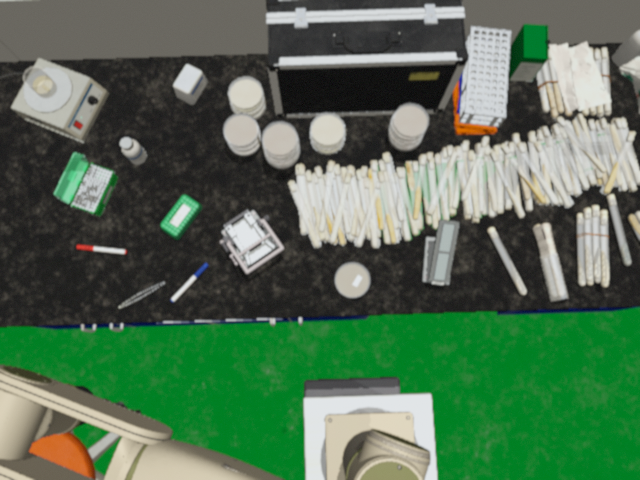

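View pics/side0.png

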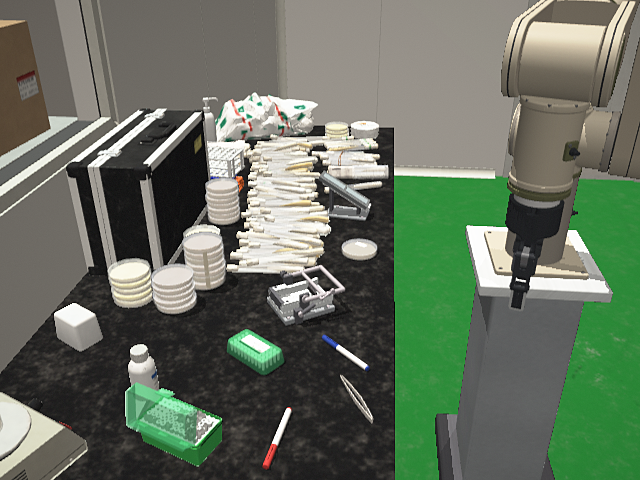

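The top view shows the stage at about (251,241), the carrier on its rest at (443,253), the dish at (352,280), the pen at (189,282) and the refill at (180,215). In the side view the stage is at (305,295) and the carrier at (346,195). I'll zoom in on the stage and the rest.

```bash
cat > h.py <<'E'
import numpy as np,cv2
from scipy.spatial.transform import Rotation as R
def ray(d,u,v):
    M=np.array(d["camera_from_world"]);Rm=M[:3,:3];c=-Rm.T@M[:3,3]
    return c,Rm.T@np.array([(u-d["cx"])/d["fx"],-(v-d["cy"])/d["fy"],-1])
def onz(d,u,v,z):
    c,k=ray(d,u,v);return c+k*(z-c[2])/k[2]
def tri(d1,p1,d2,p2):
    A=np.zeros((3,3));b=np.zeros(3)
    for d,p in((d1,p1),(d2,p2)):
        c,k=ray(d,*p);k/=np.linalg.norm(k);P=np.eye(3)-np.outer(k,k);A+=P;b+=P@c
    return np.linalg.solve(A,b)
def proj(d,X):
    M=np.array(d["camera_from_world"]);p=M[:3,:3]@np.asarray(X,float)+M[:3,3]
    return np.array([d["cx"]+d["fx"]*p[0]/-p[2],d["cy"]-d["fy"]*p[1]/-p[2]])
E
python3 - <<'E'
import cv2,numpy as np
t=cv2.imread("pics/top0.png");s=cv2.imread("pics/side0.png")
f=lambda im,x,y,w,h:cv2.resize(im[y:y+h,x:x+w],(400,300),interpolation=cv2.INTER_CUBIC)
o=np.vstack([np.hstack([f(t,210,200,80,80*3//4+0) ,f(t,405,215,80,60+15-15)]),np.hstack([f(s,260,255,100,75),f(s,310,165,80,60)])])
cv2.imwrite("pics/z0.png",o)
E
```

```text
(no output)
```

View pics/z0.png

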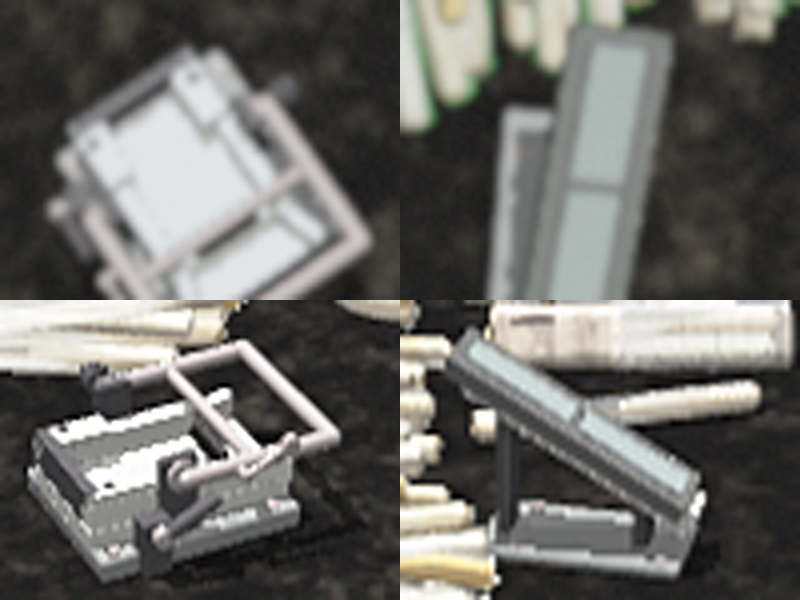

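The zoom shows the stage's end stop at its upper left, so the mouth faces lower right. The strut is at lower left (+y) and the bail is shut toward the mouth. The carrier's glass faces up on the rest. I'll triangulate key points now.

```bash
python3 - <<'E'
from h import *
from bench import r
S=r.snapshot("side");T=r.snapshot("top")
p=lambda *a:print(np.round(a[-1],1),*a[:-1])
# stage: end-stop outer edge corners, bail corner
p("bailcornerA",tri(S,(321.3,266.3),T,(284,248)))
p("A z52",onz(T,284,248,52)); p("B side z52",onz(S,343.8,290,52));p("A side z52",onz(S,321.3,266.3,52))
p("Btop z52",onz(T,247,272,52))
p("endstop edge",onz(T,210+70/5,200+128/5,40));p("endstop edge",onz(T,210+190/5,200+48/5,40))
# carrier top corners
a=(405+575/5,215+28/5);b=(405+672/5,215+35/5)
p("up L",tri(T,a,S,(310+485/5,165+33/5)))
p("up R",tri(T,b,S,(310+448/5,165+40/5)))
# rest/lists
for n,(u,v),z in(("dish",(352,280),8),("pen",(189,282),6),("refill",(180,215),15)): p(n,onz(T,u,v,z))
t=cv2.cvtColor(T["frame"],cv2.COLOR_RGB2BGR);s=cv2.cvtColor(S["frame"],cv2.COLOR_RGB2BGR)
f=lambda im,x,y,w,h:cv2.resize(im[y:y+h,x:x+w],(400,300),interpolation=cv2.INTER_CUBIC)
cv2.imwrite("pics/z1.png",np.hstack([f(t,212,206,96,72),f(t,400,217,96,72)]))
E
```

```text
[520.9 198.2  52.9] bailcornerA
[522.9 198.3  52. ] A z52
[460.5 293.2  52. ] B side z52
[519.3 197.3  52. ] A side z52
[464.3 292.6  52. ] Btop z52
[589.5 352.9  40. ] endstop edge
[630.2 290.6  40. ] endstop edge
[ 432.1 -350.   121.4] up L
[ 443.8 -413.2   87.5] up R
[441.5  26.6   8. ] dish
[450.4 449.    6. ] pen
[628.3 473.5  15. ] refill
```

View pics/z1.png

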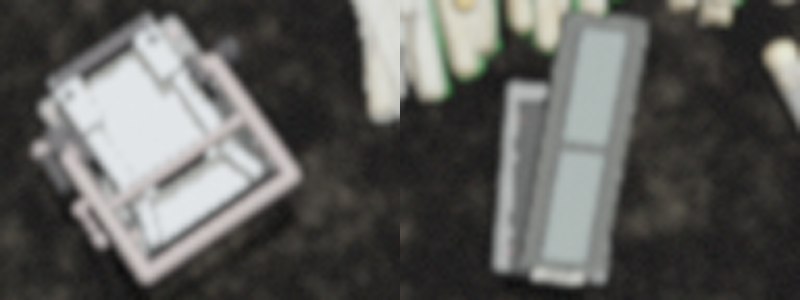

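The zoom gives the bail bar ends at z1 (287,178) and (147,270). The carrier's corners are about (562,15), (645,20), (530,275) and (605,282), with the rest's lip at (557,275). In the last triangulation I matched the carrier's side corners the wrong way round, so I'll redo it.

```bash
python3 - <<'E'
from h import *
from bench import r
S=r.snapshot("side");T=r.snapshot("top")
z=lambda u,v:(400+(u-400)/4.1667,217+v/4.1667); zs=lambda u,v:(310+u/5,165+v/5)
p=lambda n,a:print(n,np.round(a,1))
UL=tri(T,z(562,14),S,zs(48,44));UR=tri(T,z(645,20),S,zs(80,28))
LL=tri(T,z(530,276),S,zs(285,193));LR=tri(T,z(606,283),S,zs(300,165))
for n,a in zip(("UL","UR","LL","LR"),(UL,UR,LL,LR)):p(n,a)
U=(UL+UR)/2;L=(LL+LR)/2
p("U-L",U-L);p("len",np.linalg.norm(U-L));p("w",[np.linalg.norm(UL-UR),np.linalg.norm(LL-LR)])
p("top mid",(U+L)/2); d=U-L;p("yaw,slope",np.degrees([np.arctan2(d[1],d[0]),np.arctan2(d[2],np.hypot(d[0],d[1]))]))
y=np.radians(31.6);st=np.array([558,286.4,0]);Rz=R.from_euler('z',31.6,degrees=True)
for q in [(-78,53,52),(-78,-53,52),(-60,52,0),(60,52,0)]:
    X=st+Rz.apply(q);p(q,[X,proj(T,X),proj(S,X)]if 0 else np.r_[X,proj(T,X),proj(S,X)])
E
```

```text
UL [ 563.4 -183.2  128.4]
UR [ 555.1 -232.9  120.3]
LL [ 424.4 -169.5   48.4]
LR [ 418.1 -215.5   45.8]
U-L [138.  -15.5  77.2]
len 158.9
w [51.1 46.5]
top mid [ 490.3 -200.3   85.7]
yaw,slope [-6.4 29.1]
(-78, 53, 52) [463.8 290.7  52.  247.8 272.2 342.4 289.3]
(-78, -53, 52) [519.3 200.4  52.  283.2 249.4 321.2 267. ]
(-60, 52, 0) [479.6 299.3   0.  247.  269.3 334.5 311. ]
(60, 52, 0) [581.9 362.1   0.  223.1 232.  284.  325. ]
```

```bash
cat >> h.py <<'E'
def go(pts,eul=None):
    """print tool-frame shift (m) and rotvec (deg) from measured pose to each world point"""
    from bench import r
    s=r.sense();c=R.from_euler('xyz',s["tcp_rot"],degrees=True);P=np.array(s["tool_pos"])
    g=c if eul is None else R.from_euler('xyz',eul,degrees=True)
    print("t",round(s["time"],2),"at",np.round(P,1),np.round(s["tcp_rot"],1),"F",np.round(s["ft_force"],1),"gap",round(s["finger_gap"],1))
    for p in np.atleast_2d(pts):
        print(np.round(c.inv().apply(np.array(p,float)-P)/1000,4).tolist(),np.round((c.inv()*g).as_rotvec(degrees=True),1).tolist())
E
python3 -c "
from h import *
go([491.7,245.5,190],[180,0,121.6])"
```

```text
t 0.3 at [171.4 574.8 249.9] [-180.    -0.   163.4] F [-0.8  0.8  0.5] gap 85.5
[-0.4011, -0.224, 0.06] [-0.0, 0.0, 41.8]
```

>>> {"fn": "servo_tool", "kwargs": {"fingers": [0.04,0.04,0.04,0.04,0.04,0.04,0.04,0.04,0.04,0.04], "linear": [[-0.04,-0.022,0.006],[-0.08,-0.045,0.012],[-0.12,-0.067,0.018],[-0.16,-0.09,0.024],[-0.2,-0.112,0.03],[-0.24,-0.134,0.036],[-0.28,-0.157,0.042],[-0.321,-0.179,0.048],[-0.361,-0.202,0.054],[-0.401,-0.224,0.06]], "rotation": [[0,0,4.2],[0,0,8.4],[0,0,12.5],[0,0,16.7],[0,0,20.9],[0,0,25.1],[0,0,29.3],[0,0,33.4],[0,0,37.6],[0,0,41.8]], "force": 60}}

```text
time: 1.3
tool_pos: [492.8, 244.1, 190.2]
tcp_rot: [180.0, 0.0, 121.4]
ft_force: [0.4, 0.3, -0.5]
finger_gap: 40.1
grip_force: 0.0
```

```bash
python3 - <<'E'
from h import *
from bench import r
d=r.snapshot("wrist");cv2.imwrite("pics/w0.png",d["frame"][:,:,::-1])
go([491.7,245.5,58],[180,0,121.6])
for q in((-78,0),(-78,48),(-78,-48)):
  X=np.array([558,286.4,52])+R.from_euler('z',31.6,degrees=True).apply((*q,0));print(X.round(1),proj(d,X).round(1))
E
```

```text
t 1.35 at [496.6 238.9 189.2] [-180.     0.2  121. ] F [-1.  -5.1 -0.2] gap 40.2
[0.0086, -0.0008, 0.1311] [-0.0, 0.2, -0.6]
[491.6 245.5  52. ] [318.9 228.9]
[466.4 286.4  52. ] [318.6 152.9]
[516.7 204.6  52. ] [319.1 297.9]
```

View pics/w0.png

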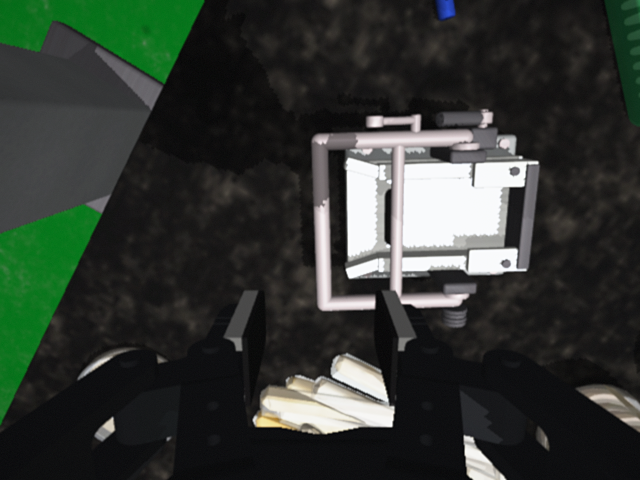

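The wrist view shows the bail bar from (321,140) to (324,305), within a few mm of the estimate. The arm was still settling, so I'll descend part of the way and measure again.

>>> {"fn": "servo_tool", "kwargs": {"fingers": [0.04,0.04,0.04,0.04], "linear": [[0.0,0.0,0.025],[0.0,0.0,0.05],[0.0,0.0,0.05],[0.0,0.0,0.05]], "rotation": [[0,0,0],[0,0,0],[0,0,0],[0,0,0]]}}

```text
time: 1.75
tool_pos: [491.3, 245.7, 140.2]
tcp_rot: [-179.9, -0.0, 121.6]
ft_force: [-0.3, -0.4, 0.7]
finger_gap: 40.0
grip_force: 0.0
```

```bash
python3 - <<'E'
from h import *
from bench import r
d=r.snapshot("wrist");cv2.imwrite("pics/w1.png",d["frame"][:,:,::-1])
g=cv2.cvtColor(d["frame"],cv2.COLOR_RGB2GRAY)
st=np.array([558,286.4,52]);Rz=R.from_euler('z',31.6,degrees=True)
pts=[]
for y in range(-36,37,8):
    X=st+Rz.apply((-78,y,0));u,v=proj(d,X);row=g[int(v),int(u)-40:int(u)+25].astype(float)
    on=np.where(row>130)[0]
    if len(on):
        # first run
        run=np.split(on,np.where(np.diff(on)>1)[0]+1)[0]
        P=onz(d,int(u)-40+run.mean(),int(v),52);pts.append(Rz.inv().apply(P-st));print(y,len(run),pts[-1].round(1))
pts=np.array(pts);print(np.degrees(np.polyfit(pts[:,1],pts[:,0],1)[0]))
# side arms inner edges
for x in(-60,-50):
  c=[]
  for y in np.arange(-65,65,.5):
    u,v=proj(d,st+Rz.apply((x,y,0)));
    if 0<=v<480: c.append((y,int(g[int(v),int(u)])))
  ys=[y for y,k in c if k>130 and abs(y)>44];print(x,ys[:1],ys[-1:],[y for y in ys if y<0][-1:],[y for y in ys if y>0][:1])
go([491.7,245.5,58],[180,0,121.6])
E
```

```text
-36 16 [-74.9 -35.9   0. ]
-28 16 [-75.  -27.5   0. ]
-20 16 [-75.5 -19.8   0. ]
-12 16 [-75.6 -11.7   0. ]
-4 17 [-75.9  -3.8   0. ]
4 13 [-76.4   4.    0. ]
-2.0545081007144743
-60 [np.float64(-57.5)] [np.float64(58.5)] [np.float64(-49.0)] [np.float64(44.5)]
-50 [np.float64(-56.5)] [np.float64(59.0)] [np.float64(-48.5)] [np.float64(48.0)]
t 1.8 at [492.  246.1 141.4] [180.    0.  121.6] F [-0.1  0.  -0.3] gap 40.2
[-0.0003, -0.0007, 0.0834] [0.0, 0.0, 0.0]
```

```bash
python3 -c "
from h import *
go([[492.8,246.9,100],[492.8,246.9,57]],[180,0,123])"
```

```text
t 1.8 at [492.  246.1 141.4] [180.    0.  121.6] F [-0.1  0.  -0.3] gap 40.2
[0.0003, 0.001, 0.0414] [0.0, 0.0, -1.4]
[0.0003, 0.001, 0.0844] [0.0, 0.0, -1.4]
```

>>> {"fn": "servo_tool", "kwargs": {"fingers": [0.03,0.03,0.03,0.03,0.03,0.0,0.0,0.0,0.0,0.0], "linear": [[0,0.001,0.02],[0,0.001,0.04],[0,0.001,0.06],[0,0.001,0.083],[0,0.001,0.083],[0,0.001,0.083],[0,0.001,0.083],[0,0.001,0.083],[0,0.001,0.083],[0,0.001,0.083]], "rotation": [[0,0,-1.4],[0,0,-1.4],[0,0,-1.4],[0,0,-1.4],[0,0,-1.4],[0,0,-1.4],[0,0,-1.4],[0,0,-1.4],[0,0,-1.4],[0,0,-1.4]], "force": 40}}

```text
time: 2.8
tool_pos: [493.3, 246.6, 59.4]
tcp_rot: [179.9, 0.0, 123.0]
ft_force: [-5.4, -2.4, 6.8]
finger_gap: 8.3
grip_force: 39.4
```

```bash
python3 - <<'E'
from h import *
go([492.8,246.9,57],[180,0,123])
# arc in tool axes: tool y = stage x ; z up negative
for q in np.arange(0.08,1.73,.0825):print(round(q,3),np.round([88*(1-np.cos(q)),-88*np.sin(q)],1).tolist(),end=';')
E
```

```text
t 2.8 at [493.3 246.6  59.4] [179.9   0.  123. ] F [-5.4 -2.4  6.8] gap 8.3
[0.0005, -0.0002, 0.0024] [0.1, 0.0, 0.0]
0.08 [0.3, -7.0];0.162 [1.2, -14.2];0.245 [2.6, -21.3];0.328 [4.7, -28.3];0.41 [7.3, -35.1];0.493 [10.5, -41.6];0.575 [14.2, -47.9];0.658 [18.3, -53.8];0.74 [23.0, -59.3];0.822 [28.1, -64.5];0.905 [33.6, -69.2];0.988 [39.5, -73.4];1.07 [45.7, -77.2];1.152 [52.3, -80.4];1.235 [59.0, -83.1];1.318 [65.9, -85.2];1.4 [73.0, -86.7];1.483 [80.2, -87.7];1.565 [87.5, -88.0];1.648 [94.7, -87.7];
```

>>> {"fn": "servo_tool", "kwargs": {"fingers": [0,0,0,0,0,0,0,0,0,0], "linear": [[0,0.0003,-0.007],[0,0.0012,-0.0142],[0,0.0026,-0.0213],[0,0.0047,-0.0283],[0,0.0073,-0.0351],[0,0.0105,-0.0416],[0,0.0142,-0.0479],[0,0.0183,-0.0538],[0,0.023,-0.0593],[0,0.0281,-0.0645]], "rotation": [[0,0,0],[0,0,0],[0,0,0],[0,0,0],[0,0,0],[0,0,0],[0,0,0],[0,0,0],[0,0,0],[0,0,0]], "force": 60}}

```text
time: 3.8
tool_pos: [513.8, 260.2, 122.4]
tcp_rot: [-179.6, -0.0, 123.0]
ft_force: [-15.8, -10.4, 11.3]
finger_gap: 7.3
grip_force: 59.1
```

```bash
python3 - <<'E'
from h import *
from bench import r
go([493,246.6,59])
d=r.snapshot("side");f=d["frame"][225:345,250:410,::-1];cv2.imwrite("pics/s1.png",cv2.resize(f,(640,480),interpolation=cv2.INTER_CUBIC))
E
```

```text
t 3.8 at [513.8 260.2 122.4] [-179.6   -0.   123. ] F [-15.8 -10.4  11.3] gap 7.3
[-0.0, -0.0244, 0.0636] [0.0, 0.0, 0.0]
```

View pics/s1.png

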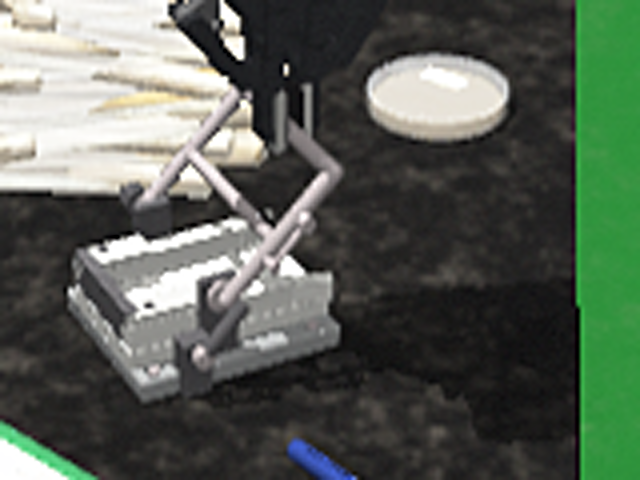

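The side view shows the bail gripped and swung to about 45°. The load is mildly radial, so I'll ease the arc outward a little and continue to fully open.

>>> {"fn": "servo_tool", "kwargs": {"fingers": [0,0,0,0,0,0,0,0,0,0], "linear": [[0,0.0045,-0.0055],[0,0.01,-0.01],[0,0.016,-0.014],[0,0.0225,-0.0175],[0,0.0295,-0.02],[0,0.0365,-0.022],[0,0.0435,-0.0235],[0,0.0505,-0.0245],[0,0.058,-0.025],[0,0.065,-0.025]], "rotation": [[0,0,0],[0,0,0],[0,0,0],[0,0,0],[0,0,0],[0,0,0],[0,0,0],[0,0,0],[0,0,0],[0,0,0]]}}

```text
time: 4.85
tool_pos: [572.4, 298.3, 148.9]
tcp_rot: [179.8, 0.0, 123.0]
ft_force: [1.7, 2.8, 2.5]
finger_gap: 7.5
grip_force: 62.8
```

>>> {"fn": "servo_tool", "kwargs": {"fingers": [0,0,0], "linear": [[0,0.005,0.0005],[0,0.008,0.001],[0,0.008,0.001]], "rotation": [[0,0,0],[0,0,0],[0,0,0]]}}

```text
time: 5.15
tool_pos: [579.3, 302.7, 147.3]
tcp_rot: [179.7, 0.0, 123.0]
ft_force: [4.7, 5.7, 2.9]
finger_gap: 7.3
grip_force: 63.8
```

>>> {"fn": "servo_tool", "kwargs": {"fingers": [0.012,0.02,0.03,0.03,0.03,0.03,0.03,0.06,0.085,0.085], "linear": [[0,0,0],[0,0,0],[0,0,0],[0,0,0],[0,0,-0.02],[0,0,-0.05],[0,0,-0.09],[0,0,-0.12],[0,0,-0.12],[0,0,-0.12]], "rotation": [[0,0,0],[0,0,0],[0,0,0],[0,0,0],[0,0,0],[0,0,0],[0,0,0],[0,0,0],[0,0,0],[0,0,0]]}}

```text
time: 6.15
tool_pos: [577.7, 301.3, 266.7]
tcp_rot: [179.9, 0.0, 123.0]
ft_force: [-0.0, -0.5, 0.4]
finger_gap: 72.2
grip_force: 0.0
```

```bash
python3 - <<'E'
from h import *
# carrier frame yaw -6.4 slope 30: centre = top mid - 6*normal
B=R.from_euler('z',-6.4,degrees=True)*R.from_euler('y',-30,degrees=True)
n=B.apply([0,0,1]);x=B.apply([1,0,0]);c=np.array([490.3,-200.3,85.7])-6*n
print("c",c.round(1))
# tool: z=-n, y along carrier y -> tool x = +-carrier x
for s in(1,-1):
    Rt=np.column_stack([s*x,np.cross(-n,s*x),-n]);e=R.from_matrix(Rt).as_euler('xyz',degrees=True);print(s,e.round(1))
g=c-52*x+3*n;print("grasp",g.round(1),"pre",(g+90*n).round(1))
Rt=np.column_stack([x,np.cross(-n,x),-n]);e=R.from_matrix(Rt).as_euler('xyz',degrees=True)
go([g+90*n,g],e)
go([400,-180,230],[180,0,e[2]])
go([400,-180,230],[180,0,e[2]+180])
from bench import r;print(np.round(r.sense()["joint_pos"],1))
E
```

```text
c [ 493.3 -200.6   80.5]
1 [180.  -30.   -6.4]
-1 [180.   30.  173.6]
grasp [ 447.  -195.4   57.1] pre [ 402.3 -190.4  135. ]
t 6.15 at [577.7 301.3 266.7] [179.9   0.  123. ] F [-0.  -0.5  0.4] gap 72.2
[-0.3169, -0.4151, 0.1311] [-33.6, 15.9, 125.8]
[-0.3454, -0.3804, 0.2092] [-33.6, 15.9, 125.8]
t 6.15 at [577.7 301.3 266.7] [179.9   0.  123. ] F [-0.  -0.5  0.4] gap 72.2
[-0.307, -0.4112, 0.0362] [0.1, -0.1, 129.4]
t 6.15 at [577.7 301.3 266.7] [179.9   0.  123. ] F [-0.  -0.5  0.4] gap 72.2
[-0.307, -0.4112, 0.0362] [0.1, 0.1, -50.6]
[23.  15.  75.  -0.  89.9 -9.9]
```

>>> {"fn": "servo_tool", "kwargs": {"fingers": [0.085,0.085,0.085,0.085,0.085,0.085,0.085,0.085,0.085,0.085], "linear": [[-0.015,-0.021,0.0],[-0.046,-0.062,0.0],[-0.077,-0.103,0.005],[-0.11,-0.148,0.01],[-0.145,-0.195,0.015],[-0.18,-0.24,0.02],[-0.215,-0.288,0.025],[-0.25,-0.335,0.03],[-0.285,-0.38,0.035],[-0.307,-0.411,0.036]], "rotation": [[0,0,8.5],[0,0,17],[0,0,25.5],[0,0,34],[0,0,42.5],[0,0,51],[0,0,59.5],[0,0,68],[0,0,76.5],[0,0,85]]}}

```text
time: 7.15
tool_pos: [411.3, -144.9, 230.0]
tcp_rot: [-179.8, 0.1, 37.7]
ft_force: [0.7, -1.0, -0.1]
finger_gap: 84.9
grip_force: 0.0
```

```bash
python3 - <<'E'
from h import *
go([402,-190,135],[180,-30,-6.4])
go([402,-190,150],[180,0,-6.4])
E
```

```text
t 7.15 at [ 411.3 -144.9  230. ] [-1.798e+02  1.000e-01  3.770e+01] F [ 0.7 -1.  -0.1] gap 84.9
[-0.0347, 0.0303, 0.0949] [-11.6, 28.6, 43.0]
t 7.15 at [ 411.3 -144.9  230. ] [-1.798e+02  1.000e-01  3.770e+01] F [ 0.7 -1.  -0.1] gap 84.9
[-0.0348, 0.0302, 0.0799] [-0.1, 0.1, 44.1]
```

>>> {"fn": "servo_tool", "kwargs": {"fingers": [0.085,0.085,0.085,0.085,0.085,0.085,0.085,0.085], "linear": [[-0.001,0.001,0.01],[-0.002,0.003,0.02],[-0.003,0.005,0.03],[-0.004,0.007,0.045],[-0.005,0.009,0.06],[-0.005,0.009,0.065],[-0.005,0.009,0.065],[-0.005,0.009,0.065]], "rotation": [[-1.7,4.2,6.3],[-3.4,8.4,12.6],[-5.1,12.6,18.9],[-6.8,16.8,25.2],[-8.5,21,31.5],[-10.2,25.2,37.8],[-11.6,28.6,43],[-11.6,28.6,43]]}}

```text
time: 7.95
tool_pos: [413.1, -152.9, 163.5]
tcp_rot: [-179.9, -30.0, -6.3]
ft_force: [-0.6, 1.1, 0.3]
finger_gap: 85.0
grip_force: 0.0
```

```bash
python3 - <<'E'
from h import *
from bench import r
d=r.snapshot("wrist");im=d["frame"][:,:,::-1].copy()
B=R.from_euler('z',-6.4,degrees=True)*R.from_euler('y',-30,degrees=True);c=np.array([493.3,-200.6,80.5])
for q in((80,25,6),(80,-25,6),(-80,25,6),(-80,-25,6),(0,0,6)):
  u=proj(d,c+B.apply(q));print(q,u.round(1))
  cv2.circle(im,tuple(int(k) for k in u),3,(0,0,255),-1) if abs(u).max()<2000 else 0
cv2.imwrite("pics/w2.png",im)
go([447,-195.4,57.1],[180,-30,-6.4]);print(np.round(r.sense()["joint_pos"],1))
E
```

```text
(80, 25, 6) [348.8  29.1]
(80, -25, 6) [448.3  29.3]
(-80, 25, 6) [343.4 318.8]
(-80, -25, 6) [425.9 319.1]
(0, 0, 6) [390.9 187.5]
t 8.0 at [ 413.8 -153.4  165.1] [180. -30.  -6.] F [-0.5 -0.5 -0.2] gap 85.2
[-0.0216, 0.0383, 0.1123] [-0.2, 0.0, 0.4]
[-39.9 -48.3 142.2  18.4  61.8  50.9]
```

View pics/w2.png

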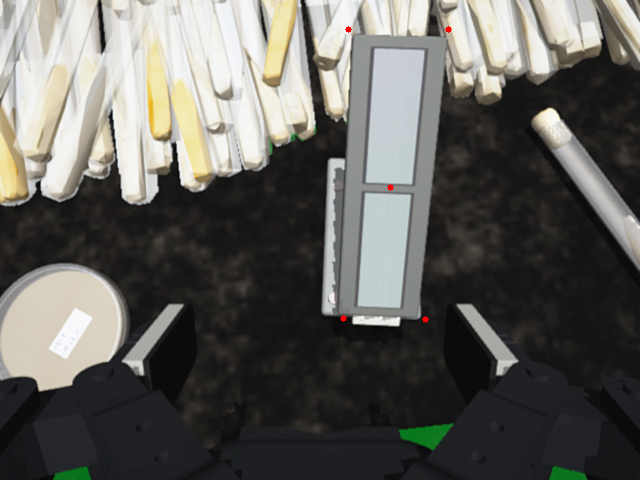

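The wrist view shows the carrier's corners at (356,36), (446,38), (338,314) and (418,318), close to the red predictions but yawed about 2° more. The arm is near its elbow limit (J3 at 142°). I'll refine the carrier pose from these corners and check reach.

```bash
python3 - <<'E'
from h import *
from bench import r
d=r.snapshot("wrist")
im=d["frame"];g=cv2.cvtColor(im,cv2.COLOR_RGB2GRAY)
# sub-pixel edges by hand corners -> PnP
K=np.array([[d["fx"],0,d["cx"]],[0,d["fy"],d["cy"]],[0,0,1.]])
obj=np.array([(80,25,6),(80,-25,6),(-80,-25,6),(-80,25,6)],float)
px=np.array([(356,36),(446,38),(418,318),(338,314)],np.float32)
px=cv2.cornerSubPix(g,px.reshape(-1,1,2).copy(),(5,5),(-1,-1),(3,30,.01)).reshape(-1,2);print(px.round(1).tolist())
M=np.array(d["camera_from_world"]);F=np.diag([1,-1,-1])
for fl in(cv2.SOLVEPNP_ITERATIVE,cv2.SOLVEPNP_IPPE):
    ok,rv,tv=cv2.solvePnP(obj,px.astype(float),K,None,flags=fl)
    Rc=F@cv2.Rodrigues(rv)[0];tc=F@tv.ravel()
    Rw=M[:3,:3].T@Rc;tw=M[:3,:3].T@(tc-M[:3,3])
    print(tw.round(1),R.from_matrix(Rw).as_euler('xyz',degrees=True).round(1))
print(r.sense()["tool_pos"],r.sense()["tcp_rot"],np.round(r.sense()["joint_pos"],1))
s=r.sense()
c=-M[:3,:3].T@M[:3,3];print("cam in tool",R.from_euler('xyz',s["tcp_rot"],degrees=True).inv().apply(c-np.array(s["tool_pos"])).round(1))
E
```

```text
[[356.0, 36.0], [442.3999938964844, 39.29999923706055], [417.70001220703125, 319.5], [338.0, 314.0]]
[ 499.9 -201.8   72.3] [  1.2 -21.4  -9.5]
[ 495.7 -197.3   83.4] [-136.8  -27.1 -105.5]
[ 414.41939354 -153.78809234  166.28531869] [179.91983527 -30.0078123   -5.89156503] [-39.8 -48.2 142.   18.4  61.8  50.8]
cam in tool [  66.8   -0.7 -122.9]
```

```bash
python3 -c "
from h import *
go([[445,-192.5,165],[447.9,-192.3,56.6]],[180,-30,-8.3])"
```

```text
t 8.05 at [ 414.4 -153.8  166.3] [179.9 -30.   -5.9] F [ 0.2 -0.2  0.2] gap 85.1
[0.0291, 0.0353, 0.0184] [-1.1, -0.0, 2.1]
[-0.0226, 0.0347, 0.1137] [-1.1, -0.0, 2.1]
```

>>> {"fn": "servo_tool", "kwargs": {"fingers": [0.085,0.085,0.085,0.085,0.085], "linear": [[0.01,0.01,0.006],[0.02,0.023,0.012],[0.029,0.035,0.018],[0.029,0.035,0.018],[0.029,0.035,0.018]], "rotation": [[-0.5,0,1],[-1,0,2],[-1.1,0,2.1],[-1.1,0,2.1],[-1.1,0,2.1]]}}

```text
time: 8.55
tool_pos: [445.1, -192.1, 165.6]
tcp_rot: [-179.9, -30.0, -8.4]
ft_force: [0.1, 0.2, -0.5]
finger_gap: 85.2
grip_force: 0.0
```

```bash
python3 -c "
from h import *
from bench import r
go([[447.9,-192.3,110],[447.9,-192.3,56.6]],[180,-30,-8.3]);print(np.round(r.sense()['joint_pos'],1))"
```

```text
t 8.55 at [ 445.1 -192.1  165.6] [-179.9  -30.    -8.4] F [ 0.1  0.2 -0.5] gap 85.2
[-0.0254, -0.0001, 0.0496] [-0.1, 0.0, -0.1]
[-0.0521, 0.0, 0.0958] [-0.1, 0.0, -0.1]
[-40.6 -36.4 135.7  18.8  56.3  50.6]
```

>>> {"fn": "servo_tool", "kwargs": {"fingers": [0.085,0.085,0.085,0.085,0.085], "linear": [[-0.008,0,0.015],[-0.016,0,0.032],[-0.025,0,0.05],[-0.025,0,0.05],[-0.025,0,0.05]], "rotation": [[0,0,0],[0,0,0],[0,0,0],[0,0,0],[0,0,0]]}}

```text
time: 9.05
tool_pos: [448.4, -192.2, 110.3]
tcp_rot: [-179.9, -30.1, -8.4]
ft_force: [-0.5, -0.7, 0.4]
finger_gap: 84.9
grip_force: 0.0
```

```bash
python3 - <<'E'
from h import *
from bench import r
d=r.snapshot("wrist");im=d["frame"][:,:,::-1].copy()
B=R.from_euler('z',-8.3,degrees=True)*R.from_euler('y',-30,degrees=True);c=np.array([494,-199,80])
for q in((80,25,6),(80,-25,6),(-80,25,6),(-80,-25,6),(0,0,6)):
  u=proj(d,c+B.apply(q));print(q,u.round(1))
  cv2.circle(im,tuple(int(k) for k in u),3,(0,0,255),-1) if abs(u).max()<2000 else 0
cv2.imwrite("pics/w3.png",im)
go([447.9,-192.3,56.6],[180,-30,-8.3]);print(np.round(r.sense()["joint_pos"],1))
E
```

```text
(80, 25, 6) [251.5  14.2]
(80, -25, 6) [390.6  13.8]
(-80, 25, 6) [267.4 397.6]
(-80, -25, 6) [375.7 397.5]
(0, 0, 6) [321.3 229.7]
t 9.1 at [ 448.9 -192.7  111.4] [-179.9  -30.2   -8.4] F [ 0.6 -0.9  0.7] gap 85.0
[-0.0284, -0.0002, 0.0468] [-0.0, -0.2, -0.1]
[-40.3 -31.  138.4  20.9  48.3  47.5]
```

View pics/w3.png

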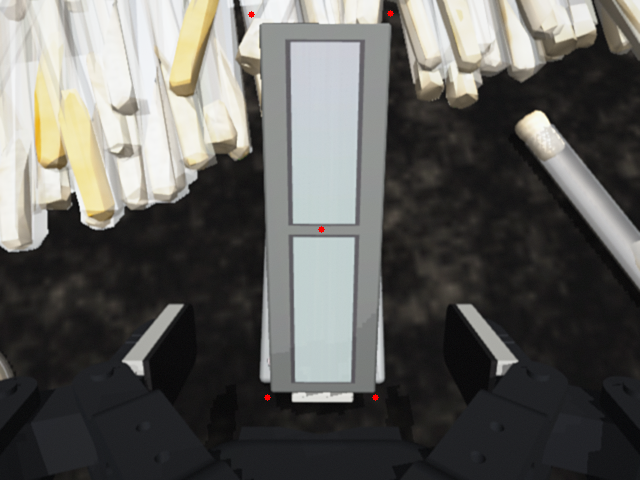

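The view shows the carrier centred between the open fingers, at x 261–391 at the top and 270–376 at the bottom. It sits slightly lower than predicted, so I'll grasp a bit deeper.

>>> {"fn": "servo_tool", "kwargs": {"fingers": [0.085,0.085,0.085,0.085,0.085], "linear": [[-0.009,0.0005,0.015],[-0.018,0.001,0.03],[-0.026,0.001,0.044],[-0.0285,0.001,0.051],[-0.0285,0.001,0.051]], "rotation": [[0,0,0],[0,0,0],[0,0,0],[0,0,0],[0,0,0]]}}

```text
time: 9.6
tool_pos: [449.5, -193.7, 52.0]
tcp_rot: [-179.9, -30.1, -8.5]
ft_force: [1.2, -0.3, 0.4]
finger_gap: 85.0
grip_force: 0.0
```

```bash
python3 - <<'E'
from h import *
from bench import r
go([450,-193.5,53.1],[180,-30,-8.3]);print(np.round(r.sense()["joint_pos"],1))
E
```

```text
t 9.6 at [ 449.5 -193.7   52. ] [-179.9  -30.1   -8.5] F [ 1.2 -0.3  0.4] gap 85.0
[0.0009, -0.0003, -0.0008] [-0.0, -0.1, -0.1]
[-40.3 -22.9 140.   24.8  39.4  42. ]
```

>>> {"fn": "servo_tool", "kwargs": {"fingers": [0.045,0.045,0.045,0.045,0.045,0.045,0.045,0.045,0.045,0.045], "linear": [[0,0,0],[0,0,0],[0,0,0],[0,0,0],[0,0,0],[0,0,0],[0,0,0],[0,0,0],[0.002,0,-0.003],[0.005,0,-0.009]], "rotation": [[0,0,0],[0,0,0],[0,0,0],[0,0,0],[0,0,0],[0,0,0],[0,0,0],[0,0,0],[0,0,0],[0,0,0]], "force": 90}}

```text
time: 10.6
tool_pos: [448.9, -193.5, 62.2]
tcp_rot: [-179.9, -30.1, -8.5]
ft_force: [0.2, 0.6, -2.1]
finger_gap: 48.5
grip_force: 92.7
```

>>> {"fn": "servo_tool", "kwargs": {"fingers": [0.045,0.045,0.045,0.045,0.045,0.045,0.045,0.045,0.045,0.045], "linear": [[0.012,0,-0.017],[0.02,0,-0.03],[0.03,0,-0.045],[0.04,0,-0.06],[0.05,0,-0.075],[0.06,0,-0.09],[0.07,0,-0.105],[0.08,0,-0.12],[0.08,0,-0.12],[0.08,0,-0.12]], "rotation": [[0,0,0],[0,0,0],[0,0,0],[0,0,0],[0,0,0],[0,0,0],[0,4,0],[0,8,0],[0,8,0],[0,8,0]]}}

```text
time: 11.6
tool_pos: [457.7, -195.6, 206.2]
tcp_rot: [-180.0, -38.1, -8.5]
ft_force: [-0.3, 0.9, -2.5]
finger_gap: 48.0
grip_force: 93.3
```

```bash
python3 - <<'E'
from h import *
from bench import r
d=r.snapshot("wrist");cv2.imwrite("pics/w4.png",d["frame"][:,:,::-1])
go([420,-60,180],[180,0,10]);print(np.round(r.sense()["joint_pos"],1),r.sense()["grip_force"])
E
```

```text
t 11.65 at [ 457.7 -195.4  205.6] [-179.9  -38.    -8.5] F [-0.6 -0.7 -1.9] gap 48.2
[-0.0609, -0.1283, -0.0149] [6.1, -37.7, -17.8]
[-43.6 -43.5 138.3  25.5  55.4  45.8] 93.32983016967773
```

View pics/w4.png

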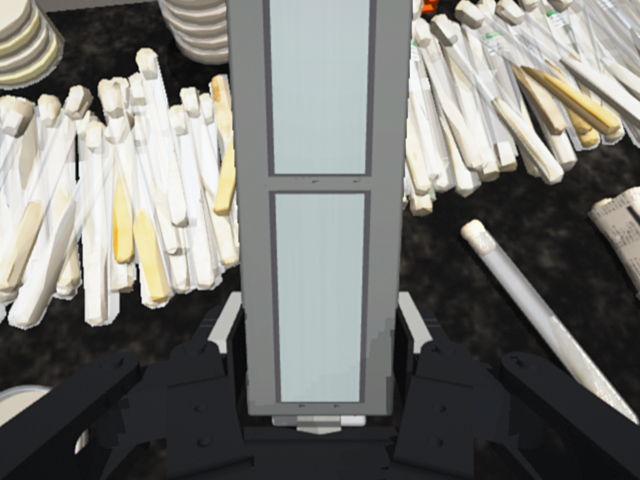

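The view shows the carrier held straight between the fingers. Its low end is at row 414 (x 247–393), its divider at row 182 and its upper edges at row 0 (x 228–412). From these I'll work out its pose in the hand.

```bash
python3 - <<'E'
from h import *
from bench import r
from scipy.optimize import least_squares
d=r.snapshot("wrist");s=r.sense();c=R.from_euler('xyz',s["tcp_rot"],degrees=True);P=np.array(s["tool_pos"])
# carrier in tool frame: pos (tx,ty,tz) & pitch a, yaw b ; carrier y = -tool y, z=-tool z
def pts(p):
    B=R.from_euler('yz',[p[3],p[4]],degrees=True)*R.from_euler('x',180,degrees=True)
    f=lambda q:proj(d,P+c.apply(B.apply(q)+p[:3]));return f
def res(p):
    f=pts(p);L=f((-80,25,6));Rr=f((-80,-25,6));m=f((0,0,6))
    a=f((75,25,6));b=f((-70,25,6));ul=a[0]+(b-a)[0]*(0-a[1])/(b-a)[1]
    a=f((75,-25,6));b=f((-70,-25,6));ur=a[0]+(b-a)[0]*(0-a[1])/(b-a)[1]
    return [*(L-(247,414)),*(Rr-(393,414)),m[1]-182,m[0]-320,ul-228,ur-412]
o=least_squares(res,[52,0,0,0,0]);print(o.x.round(2),np.round(o.fun,1),d["fx"])
go([420,-60,180],[180,0,10])
E
```

```text
[ 5.023e+01 -2.100e-01  7.800e+00 -1.770e+00  2.000e-02] [ 0.6  0.2 -0.6  0.1 -0.3  0.  -0.   0. ] 420.007155962487
t 11.7 at [ 457.8 -195.2  205.3] [-179.9  -38.    -8.5] F [ 0.  -0.2 -1.7] gap 48.0
[-0.0607, -0.1281, -0.0151] [6.0, -37.7, -17.8]
```

```bash
cat > st.py <<'E'
from h import *
from bench import r
d=r.snapshot("wrist");s=r.sense()
def T(e,p):
    M=np.eye(4);M[:3,:3]=R.from_euler('xyz',e,degrees=True).as_matrix();M[:3,3]=p;return M
CT=np.array(d["camera_from_world"])@T(s["tcp_rot"],s["tool_pos"])
D=dict(d);D["camera_from_world"]=CT@np.linalg.inv(T([180,0,121.6],[492,246.1,141.4]))
g=cv2.cvtColor(cv2.imread("pics/w1.png"),cv2.COLOR_BGR2GRAY).astype(np.float32)
O=np.array([558.2,289.4,0]);Rz=R.from_euler('z',33,degrees=True)
def prof(x,ys,z):
    uv=np.array([proj(D,O+Rz.apply((x,y,z))) for y in ys],np.float32)
    ok=(uv[:,1]<475)&(uv[:,1]>0)
    return np.where(ok,cv2.remap(g,uv[:,0].reshape(-1,1),uv[:,1].reshape(-1,1),1).ravel(),-1)
ys=np.arange(-64,64.1,1)
for x in(-66,-56,-46):print(x,"z52",prof(x,ys,52).astype(int).tolist())
ys=np.arange(-40,40.1,1)
for x in(-50,-15,0,15):print(x,"z40",prof(x,ys,40).astype(int).tolist())
E
python3 st.py
```

```text
-66 z52 [25, 28, 28, 31, 123, 192, 205, 218, 231, 219, 190, 167, 148, 120, 87, 58, 45, 46, 47, 51, 54, 56, 51, 44, 42, 42, 43, 40, 38, 40, 41, 43, 44, 42, 39, 36, 36, 35, 32, 29, 27, 15, 15, 13, 13, 13, 14, 16, 18, 16, 14, 12, 11, 11, 13, 12, 13, 14, 14, 18, 18, 16, 17, 13, 14, 16, 15, 13, 13, 14, 13, 13, 15, 16, 16, 17, 14, 14, 14, 15, 12, 13, 11, 12, 13, 11, 11, 12, 15, 11, 12, 12, 12, 11, 10, 10, 10, 10, 9, 10, 10, 11, 10, 10, 10, 11, 10, 12, 12, 11, 10, 10, 74, 152, 175, 197, 214, 213, 193, 172, 153, 125, 62, 8, 9, 9, 9, 12, 10]
-56 z52 [16, 17, 17, 20, 92, 183, 205, 219, 231, 222, 194, 170, 149, 122, 89, 59, 28, 18, 18, 18, 19, 19, 20, 18, 19, 20, 20, 19, 17, 30, 172, 244, 244, 244, 244, 244, 245, 235, 136, 76, 81, 82, 78, 115, 147, 160, 184, 233, 244, 244, 244, 244, 244, 244, 244, 244, 244, 244, 244, 244, 244, 244, 244, 244, 244, 243, 244, 244, 244, 244, 244, 244, 244, 244, 244, 244, 244, 244, 244, 244, 244, 244, 244, 244, 244, 244, 244, 244, 244, 244, 244, 244, 243, 244, 244, 244, 244, 245, 240, 146, 142, 144, 146, 148, 152, 154, 124, 85, 93, 94, 103, 171, 139, 75, 159, 197, 2
[... 1527 characters left out ...]
148, 162, 234, 245, 244, 243, 243, 244, 243, 243, 243, 243, 243, 244, 243, 244, 243, 244, 243, 243, 243, 243, 244, 243, 243, 244, 243, 243, 243, 243, 244, 243, 244, 243, 243, 244, 243, 243, 243, 243, 243, 244, 243, 243, 243, 243, 243, 233, 242, 243, 243, 243, 243, 243, 243, 244, 240, 148, 81, 55, 21]
15 z40 [26, 24, 25, 59, 134, 177, 237, 245, 243, 243, 243, 243, 242, 180, 88, 81, 81, 80, 85, 122, 154, 172, 174, 172, 169, 168, 168, 168, 169, 200, 238, 243, 243, 243, 243, 243, 243, 243, 243, 243, 244, 243, 243, 243, 243, 243, 243, 243, 243, 243, 243, 243, 243, 243, 243, 243, 243, 243, 243, 243, 243, 243, 243, 243, 243, 243, 243, 231, 240, 243, 243, 243, 243, 243, 244, 215, 88, 91, 97, 96, 96]
```

```bash
python3 -c "
from h import *
go([[388,178.8,130]],[180,-1.8,33])"
```

```text
t 11.75 at [ 457.8 -195.1  205.2] [-179.9  -38.    -8.5] F [ 0.8 -0.8 -2.3] gap 47.8
[-0.1442, -0.3595, -0.0164] [14.2, -34.6, -39.6]
```

>>> {"fn": "servo_tool", "kwargs": {"fingers": [0.045,0.045,0.045,0.045,0.045,0.045,0.045,0.045,0.045,0.045], "linear": [[-0.006,-0.015,-0.001],[-0.02,-0.05,-0.002],[-0.036,-0.09,-0.004],[-0.053,-0.132,-0.006],[-0.07,-0.175,-0.008],[-0.087,-0.218,-0.01],[-0.104,-0.26,-0.012],[-0.12,-0.3,-0.014],[-0.135,-0.337,-0.015],[-0.144,-0.3595,-0.0164]], "rotation": [[0.6,-1.4,-1.6],[2,-4.8,-5.5],[3.6,-8.6,-9.9],[5.2,-12.7,-14.6],[6.9,-16.8,-19.3],[8.6,-21,-24],[10.3,-25,-28.6],[11.8,-28.9,-33],[13.3,-32.4,-37.1],[14.2,-34.6,-39.6]]}}

```text
time: 12.75
tool_pos: [387.7, 181.2, 129.2]
tcp_rot: [179.9, -1.6, 33.3]
ft_force: [-0.3, -0.5, -2.5]
finger_gap: 48.0
grip_force: 93.4
```

>>> {"fn": "servo_tool", "kwargs": {"fingers": [0.045,0.045,0.045], "linear": [[0,0,0],[0,0,0],[0,0,0]], "rotation": [[0,0,0],[0,0,0],[0,0,0]]}}

```text
time: 13.05
tool_pos: [388.7, 177.9, 130.3]
tcp_rot: [179.8, -1.9, 32.9]
ft_force: [0.1, -0.2, -2.1]
finger_gap: 47.7
grip_force: 93.5
```

```bash
python3 -c "
from h import *
go([[388,178.8,60],[388,178.8,40]],[180,-1.8,33])"
```

```text
t 13.05 at [388.7 177.9 130.3] [179.8  -1.9  32.9] F [ 0.1 -0.2 -2.1] gap 47.7
[-0.0023, -0.0013, 0.0702] [0.2, -0.1, -0.1]
[-0.003, -0.0013, 0.0902] [0.2, -0.1, -0.1]
```

>>> {"fn": "servo_tool", "kwargs": {"fingers": [0.045,0.045,0.045,0.045,0.045,0.045], "linear": [[-0.001,-0.001,0.02],[-0.002,-0.001,0.045],[-0.003,-0.001,0.07],[-0.003,-0.001,0.085],[-0.003,-0.001,0.0885],[-0.003,-0.001,0.0885]], "rotation": [[0.2,-0.1,-0.1],[0.2,-0.1,-0.1],[0.2,-0.1,-0.1],[0.2,-0.1,-0.1],[0.2,-0.1,-0.1],[0.2,-0.1,-0.1]]}}

```text
time: 13.65
tool_pos: [388.1, 178.3, 42.1]
tcp_rot: [-179.9, -1.8, 33.0]
ft_force: [-1.0, -0.4, -1.2]
finger_gap: 48.0
grip_force: 93.5
```

```bash
cat > sf.py <<'E'
from h import *
import sys
from bench import r
O=np.array([558.2,289.4,0]);Rz=R.from_euler('z',33,degrees=True)
s=r.sense();print("stage-frame tcp",Rz.inv().apply(np.array(s["tool_pos"])-O).round(1),"F",Rz.inv().apply(s["ft_force"]).round(1),"tq",Rz.inv().apply(s["wrist_torque"]).round(2))
if len(sys.argv)>1:
    a=[float(k) for k in sys.argv[1:]]
    go([O+Rz.apply(a[:3])],[180,a[3],33] )
E
python3 sf.py -130 0 41.5 -1.8;python3 -c "
from h import *
from bench import r
d=r.snapshot('side');cv2.imwrite('pics/s2.png',d['frame'][:,:,::-1])"
```

```text
stage-frame tcp [-203.1   -0.6   42.1] F [-1.1  0.2 -1.2] tq [ 0.01  0.15 -0.02]
t 13.65 at [388.1 178.3  42.1] [-179.9   -1.8   33. ] F [-1.  -0.4 -1.2] gap 48.0
[0.0731, -0.0006, 0.0028] [-0.1, 0.0, -0.0]
```

>>> {"fn": "servo_tool", "kwargs": {"fingers": [0.045,0.045,0.045,0.045,0.045,0.045,0.045,0.045,0.045,0.045], "linear": [[0.006,-0.0006,0.0002],[0.013,-0.0006,0.0004],[0.02,-0.0006,0.0006],[0.028,-0.0006,0.0009],[0.036,-0.0006,0.0011],[0.044,-0.0006,0.0014],[0.052,-0.0006,0.0016],[0.06,-0.0006,0.0019],[0.067,-0.0006,0.0021],[0.073,-0.0006,0.0023]], "rotation": [[0,0,0],[0,0,0],[0,0,0],[0,0,0],[0,0,0],[0,0,0],[0,0,0],[0,0,0],[0,0,0],[0,0,0]]}}

```text
time: 14.7
tool_pos: [449.5, 219.8, 42.0]
tcp_rot: [-179.9, -1.8, 33.1]
ft_force: [0.1, -0.9, -2.2]
finger_gap: 48.3
grip_force: 93.5
```

```bash
python3 sf.py -130 0 37 -1.8
```

```text
stage-frame tcp [-129.     0.8   42. ] F [-0.4 -0.7 -2.2] tq [0.01 0.13 0.03]
t 14.7 at [449.5 219.8  42. ] [-179.9   -1.8   33.1] F [ 0.1 -0.9 -2.2] gap 48.3
[-0.0011, 0.0008, 0.005] [-0.1, 0.0, 0.1]
```

>>> {"fn": "servo_tool", "kwargs": {"fingers": [0.045,0.045,0.045,0.045,0.045], "linear": [[0,0.0004,0.001],[0,0.0004,0.002],[0,0.0004,0.003],[0,0.0004,0.004],[0,0.0004,0.004]], "rotation": [[0,0,0],[0,0,0],[0,0,0],[0,0,0],[0,0,0]]}}

```text
time: 15.2
tool_pos: [449.0, 219.0, 37.8]
tcp_rot: [-179.9, -1.8, 33.1]
ft_force: [-0.6, -0.6, -1.7]
finger_gap: 48.2
grip_force: 93.5
```

```bash
python3 sf.py -130 0 37 -1.8
```

```text
stage-frame tcp [-129.9    0.4   37.8] F [-0.9 -0.2 -1.7] tq [0.04 0.18 0.01]
t 15.2 at [449.  219.   37.8] [-179.9   -1.8   33.1] F [-0.6 -0.6 -1.7] gap 48.2
[-0.0001, 0.0004, 0.0008] [-0.1, 0.0, 0.1]
```

Not touching the bed yet, so I'll lower further in small steps.

>>> {"fn": "servo_tool", "kwargs": {"fingers": [0.045,0.045,0.045,0.045], "linear": [[0,0.0003,0.0007],[0,0.0003,0.0014],[0,0.0003,0.002],[0,0.0003,0.002]], "rotation": [[0,0,0],[0,0,0],[0,0,0],[0,0,0]]}}

```text
time: 15.6
tool_pos: [449.5, 218.9, 36.0]
tcp_rot: [-179.9, -1.8, 33.1]
ft_force: [0.5, 0.1, -0.6]
finger_gap: 48.3
grip_force: 93.5
```

```bash
python3 sf.py -90 0 36 -1.8
```

```text
stage-frame tcp [-1.295e+02  1.000e-01  3.600e+01] F [ 0.5 -0.2 -0.6] tq [-0.03  0.12 -0.01]
t 15.6 at [449.5 218.9  36. ] [-179.9   -1.8   33.1] F [ 0.5  0.1 -0.6] gap 48.3
[0.0395, 0.0002, 0.0012] [-0.1, 0.0, 0.1]
```

>>> {"fn": "servo_tool", "kwargs": {"fingers": [0.045,0.045,0.045,0.045,0.045,0.045,0.045,0.045,0.045,0.045], "linear": [[0.003,0,0.0001],[0.007,0,0.0002],[0.011,0,0.0003],[0.015,0,0.0005],[0.019,0,0.0006],[0.023,0,0.0007],[0.027,0,0.0008],[0.031,0,0.001],[0.035,0,0.0011],[0.038,0,0.0012]], "rotation": [[0,0,0],[0,0,0],[0,0,0],[0,0,0],[0,0,0],[0,0,0],[0,0,0],[0,0,0],[0,0,0],[0,0,0]]}}

```text
time: 16.6
tool_pos: [481.8, 239.9, 36.1]
tcp_rot: [-179.9, -1.8, 33.1]
ft_force: [-1.0, -1.2, -2.5]
finger_gap: 48.0
grip_force: 93.5
```

```bash
python3 sf.py -78 0 36 -1.8
```

```text
stage-frame tcp [-91.1   0.1  36.1] F [-1.5 -0.5 -2.5] tq [ 0.02  0.21 -0.07]
t 16.6 at [481.8 239.9  36.1] [-179.9   -1.8   33.1] F [-1.  -1.2 -2.5] gap 48.0
[0.013, 0.0002, 0.0005] [-0.1, 0.0, 0.1]
```

>>> {"fn": "servo_tool", "kwargs": {"fingers": [0.045,0.045,0.045,0.045,0.045,0.045], "linear": [[0.0015,0,0],[0.003,0,0.0001],[0.0045,0,0.0002],[0.006,0,0.0003],[0.0075,0,0.0003],[0.0085,0,0.0003]], "rotation": [[0,0,0],[0,0,0],[0,0,0],[0,0,0],[0,0,0],[0,0,0]]}}

```text
time: 17.2
tool_pos: [488.7, 244.4, 36.1]
tcp_rot: [-179.9, -1.8, 33.1]
ft_force: [-0.2, 0.6, -1.4]
finger_gap: 48.0
grip_force: 93.5
```

>>> {"fn": "servo_tool", "kwargs": {"fingers": [0.045,0.045,0.045,0.045], "linear": [[0.0007,0,0.0003],[0.0014,0,0.0006],[0.002,0,0.0008],[0.002,0,0.0008]], "rotation": [[0,0,0],[0,0,0],[0,0,0],[0,0,0]]}}

```text
time: 17.6
tool_pos: [490.3, 245.5, 35.2]
tcp_rot: [-179.9, -1.8, 33.1]
ft_force: [0.1, -0.0, -1.9]
finger_gap: 48.2
grip_force: 93.5
```

```bash
python3 sf.py -78 0 36 -1.8
```

```text
stage-frame tcp [-80.9   0.2  35.2] F [ 0.1 -0.1 -1.9] tq [ 0.04  0.08 -0.01]
t 17.6 at [490.3 245.5  35.2] [-179.9   -1.8   33.1] F [ 0.1 -0.  -1.9] gap 48.2
[0.0029, 0.0002, -0.0007] [-0.1, 0.0, 0.1]
```

>>> {"fn": "servo_tool", "kwargs": {"fingers": [0.045,0.045,0.045,0.045], "linear": [[0.0005,0,0.0004],[0.001,0,0.0008],[0.0015,0,0.001],[0.0015,0,0.001]], "rotation": [[0,0,0],[0,0,0],[0,0,0],[0,0,0]]}}

```text
time: 18.0
tool_pos: [491.6, 246.3, 34.3]
tcp_rot: [-179.9, -1.8, 33.1]
ft_force: [-0.2, -0.3, -1.6]
finger_gap: 48.4
grip_force: 93.5
```

>>> {"fn": "servo_tool", "kwargs": {"fingers": [0.045,0.045,0.045], "linear": [[0.0005,0,0.0003],[0.001,0,0.0006],[0.001,0,0.0006]], "rotation": [[0,0,0],[0,0,0],[0,0,0]]}}

```text
time: 18.3
tool_pos: [492.0, 246.6, 34.0]
tcp_rot: [-179.9, -1.7, 33.1]
ft_force: [-5.5, -3.1, 5.2]
finger_gap: 48.2
grip_force: 94.4
```

```bash
python3 sf.py -78 0 36 -1.8
```

```text
stage-frame tcp [-78.8   0.2  34. ] F [-6.3  0.4  5.2] tq [0.07 0.9  0.03]
t 18.3 at [492.  246.6  34. ] [-179.9   -1.7   33.1] F [-5.5 -3.1  5.2] gap 48.2
[0.0009, 0.0002, -0.0019] [-0.1, 0.1, 0.1]
```

>>> {"fn": "servo_tool", "kwargs": {"fingers": [0.045,0.045,0.045], "linear": [[0.0005,0,-0.0004],[0.001,0,-0.0006],[0.001,0,-0.0006]], "rotation": [[0,0,0],[0,0,0],[0,0,0]]}}

```text
time: 18.6
tool_pos: [492.0, 246.6, 34.0]
tcp_rot: [-179.9, -1.6, 33.1]
ft_force: [-6.0, -4.4, 4.3]
finger_gap: 48.0
grip_force: 94.1
```

```bash
python3 sf.py -78 0 36 -1.8
```

```text
stage-frame tcp [-78.8   0.2  34. ] F [-7.4 -0.4  4.3] tq [-0.06  1.25 -0.01]
t 18.6 at [492.  246.6  34. ] [-179.9   -1.6   33.1] F [-6.  -4.4  4.3] gap 48.0
[0.0008, 0.0002, -0.0019] [-0.1, 0.2, 0.1]
```

>>> {"fn": "servo_tool", "kwargs": {"fingers": [0.055,0.07,0.085,0.085,0.085,0.085,0.085,0.085,0.085,0.085], "linear": [[-0.001,0,0],[-0.001,0,0],[-0.001,0,0],[-0.001,0,0],[-0.001,0,-0.01],[-0.001,0,-0.03],[-0.001,0,-0.055],[-0.002,0,-0.085],[-0.002,0,-0.11],[-0.002,0,-0.11]], "rotation": [[0,0,0],[0,0,0],[0,0,0],[0,0,0],[0,0,0],[0,0,0],[0,0,0],[0,0,0],[0,0,0],[0,0,0]]}}

```text
time: 19.6
tool_pos: [491.6, 245.5, 150.0]
tcp_rot: [180.0, -2.3, 33.1]
ft_force: [0.4, -0.2, -0.5]
finger_gap: 85.3
grip_force: 0.0
```

```bash
python3 - <<'E'
from h import *
from bench import r
d=r.snapshot("wrist");im=d["frame"][:,:,::-1].copy()
O=np.array([558.2,289.4,0]);Rz=R.from_euler('z',33,degrees=True)
for q in((-108,25,36),(-108,-25,36),(52,25,36),(52,-25,36),(-28,0,36)):
  u=proj(d,O+Rz.apply(q));print(q,u.round(1));cv2.circle(im,tuple(int(k) for k in u),2,(0,0,255),-1)
cv2.imwrite("pics/w5.png",im)
E
python3 sf.py -78 0 150 0
```

```text
(-108, 25, 36) [278.4 293.5]
(-108, -25, 36) [360.9 293.6]
(52, 25, 36) [271.8   2.5]
(52, -25, 36) [368.3   2.7]
(-28, 0, 36) [319.8 159.5]
stage-frame tcp [-80.9  -0.3 147.6] F [0.  0.2 0.2] tq [-0.02  0.06  0.02]
t 19.65 at [490.5 245.  147.6] [180.   -2.1  33.1] F [-0.1  0.2  0.2] gap 84.8
[0.003, -0.0003, -0.0023] [0.0, -2.1, 0.1]
```

View pics/w5.png

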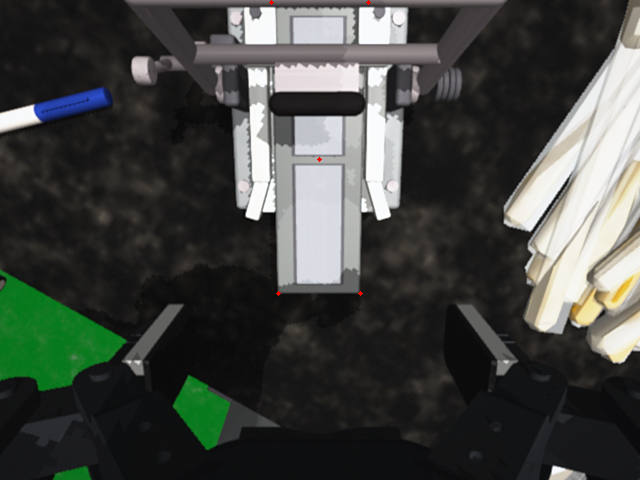

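The view shows the carrier fully in the channel. Its tail edge is at row 292, against a predicted 293.5 for home, and the open clip's pad stands above it. Next I'll fetch the bail.

```bash
python3 -c "
from h import *
go([[490.5,245,230],[579.3,302.7,230]],[180,0,123])"
```

```text
t 19.65 at [490.5 245.  147.6] [180.   -2.1  33.1] F [-0.1  0.2  0.2] gap 84.8
[0.003, 0.0, -0.0823] [1.7, -1.6, -89.9]
[0.1088, 0.0002, -0.0784] [1.7, -1.6, -89.9]
```

>>> {"fn": "servo_tool", "kwargs": {"fingers": [0.085,0.06,0.04,0.03,0.03,0.03,0.03,0.03,0.03,0.03], "linear": [[0.001,0,-0.03],[0.002,0,-0.06],[0.003,0,-0.082],[0.01,0,-0.082],[0.025,0,-0.081],[0.045,0,-0.08],[0.065,0,-0.08],[0.085,0,-0.079],[0.1,0,-0.078],[0.109,0,-0.078]], "rotation": [[0,-0.1,-8],[0.2,-0.3,-16],[0.4,-0.5,-24],[0.6,-0.7,-32],[0.8,-0.8,-40],[1,-1,-48],[1.2,-1.1,-56],[1.4,-1.3,-64],[1.5,-1.4,-72],[1.6,-1.5,-80]]}}

```text
time: 20.65
tool_pos: [578.2, 302.7, 223.8]
tcp_rot: [-179.6, -0.3, 113.4]
ft_force: [0.8, -0.2, 0.5]
finger_gap: 29.9
grip_force: 0.0
```

>>> {"fn": "servo_tool", "kwargs": {"fingers": [0.03,0.03,0.03,0.03], "linear": [[0,0,0],[0,0,0],[0,0,0],[0,0,0]], "rotation": [[0,0,-5],[0,0,-10],[0,0,-10],[0,0,-10]]}}

```text
time: 21.05
tool_pos: [577.6, 302.2, 224.7]
tcp_rot: [-179.7, -0.3, 122.9]
ft_force: [0.2, -0.1, -0.4]
finger_gap: 30.0
grip_force: 0.0
```

```bash
python3 -c "
from h import *
from bench import r
go([[579.3,302.7,170],[579.3,302.7,148]],[180,0,123])
# bar position check in side view: pinkish rod highest? expected pixel of bar ends at open
d=r.snapshot('wrist')
O=np.array([558.2,289.4,0]);Rz=R.from_euler('z',33,degrees=True)
g=cv2.cvtColor(d['frame'],cv2.COLOR_RGB2GRAY)
for y in(10,20,30,40):
  us=[proj(d,O+Rz.apply((x,y,139))) for x in np.arange(-5,56,2.)]
  print(y,[int(g[int(v),int(u)]) if 0<=v<480 and 0<=u<640 else -1 for u,v in us])
"
```

```text
t 21.05 at [577.6 302.2 224.7] [-179.7   -0.3  122.9] F [ 0.2 -0.1 -0.4] gap 30.0
[-0.0008, 0.0019, 0.0547] [-0.3, -0.3, -0.1]
[-0.0009, 0.002, 0.0767] [-0.3, -0.3, -0.1]
10 [222, 226, 33, 43, 43, 33, 255, 253, 253, 253, 217, 156, 171, 140, 107, 137, 149, 139, 119, 112, 105, 130, 114, 96, 46, 153, 158, 150, 51, 43, 35]
20 [243, 230, 44, 43, 42, 29, 255, 253, 253, 254, 252, 147, 171, 138, 109, 138, 147, 141, 104, 244, 243, 244, 200, 237, 57, 152, 152, 142, 42, 42, 41]
30 [237, 230, 230, 233, 233, 231, 230, 229, 230, 230, 224, 141, 145, 123, 110, 137, 149, 139, 106, 244, 243, 243, 211, 226, 47, 156, 153, 99, 38, 33, 33]
40 [77, 77, 74, 74, 75, 76, 77, 75, 75, 74, 70, 130, 147, 123, 110, 136, 152, 141, 104, 255, 255, 255, 255, 255, 255, 151, 147, 139, 36, 42, 44]
```

>>> {"fn": "servo_tool", "kwargs": {"fingers": [0.03,0.03,0.03,0.03,0.03,0.0,0.0,0.0,0.0,0.0], "linear": [[-0.001,0.002,0.02],[-0.001,0.002,0.04],[-0.001,0.002,0.06],[-0.001,0.002,0.077],[-0.001,0.002,0.077],[-0.001,0.002,0.077],[-0.001,0.002,0.077],[-0.001,0.002,0.077],[-0.001,0.002,0.077],[-0.001,0.002,0.077]], "rotation": [[-0.3,-0.3,0],[-0.3,-0.3,0],[-0.3,-0.3,0],[-0.3,-0.3,0],[-0.3,-0.3,0],[-0.3,-0.3,0],[-0.3,-0.3,0],[-0.3,-0.3,0],[-0.3,-0.3,0],[-0.3,-0.3,0]], "force": 80}}

```text
time: 22.1
tool_pos: [580.7, 303.4, 149.8]
tcp_rot: [179.8, 0.0, 123.1]
ft_force: [4.9, 2.0, -2.9]
finger_gap: 6.5
grip_force: 78.2
```

```bash
python3 sf.py 25 0 147 0; python3 - <<'E'
import numpy as np
# arc in tool (y=stage x, z down) from q=1.74, TCP 8 above bar, radius 88
q0=1.74
for q in np.arange(1.66,0.19,-.08):print(round(q,2),np.round([-88*(np.cos(q)-np.cos(q0)),-88*(np.sin(q)-np.sin(q0))],1).tolist(),end='; ')
E
```

```text
stage-frame tcp [ 26.5  -0.5 149.8] F [ 5.2 -1.  -2.9] tq [ 0.01 -0.82 -0.04]
t 22.1 at [580.7 303.4 149.8] [179.8   0.  123.1] F [ 4.9  2.  -2.9] gap 6.5
[0.0005, -0.0015, 0.0027] [0.2, -0.2, 90.1]
1.66 [-7.0, -0.9]; 1.58 [-14.0, -1.3]; 1.5 [-21.0, -1.0]; 1.42 [-28.0, -0.3]; 1.34 [-34.9, 1.1]; 1.26 [-41.7, 3.0]; 1.18 [-48.3, 5.4]; 1.1 [-54.7, 8.3]; 1.02 [-60.9, 11.8]; 0.94 [-66.7, 15.7]; 0.86 [-72.2, 20.1]; 0.78 [-77.4, 24.9]; 0.7 [-82.1, 30.1]; 0.62 [-86.4, 35.6]; 0.54 [-90.3, 41.5]; 0.46 [-93.7, 47.7]; 0.38 [-96.5, 54.1]; 0.3 [-98.9, 60.7]; 0.22 [-100.7, 67.5];
```

>>> {"fn": "servo_tool", "kwargs": {"fingers": [0,0,0,0,0,0,0,0,0,0], "linear": [[0,-0.007,-0.0009],[0,-0.014,-0.0013],[0,-0.021,-0.001],[0,-0.028,-0.0003],[0,-0.0349,0.0011],[0,-0.0417,0.003],[0,-0.0483,0.0054],[0,-0.0547,0.0083],[0,-0.0609,0.0118],[0,-0.0667,0.0157]], "rotation": [[0,0,0],[0,0,0],[0,0,0],[0,0,0],[0,0,0],[0,0,0],[0,0,0],[0,0,0],[0,0,0],[0,0,0]]}}

```text
time: 23.1
tool_pos: [525.7, 267.4, 137.1]
tcp_rot: [179.6, 0.0, 123.1]
ft_force: [-3.5, 0.4, 15.1]
finger_gap: 6.5
grip_force: 81.3
```

```bash
python3 sf.py
```

```text
stage-frame tcp [-39.2  -0.7 137.1] F [-2.7  2.2 15.1] tq [ 0.34 -0.07 -0.03]
```

>>> {"fn": "servo_tool", "kwargs": {"fingers": [0,0,0,0,0,0,0], "linear": [[0,-0.0055,0.0024],[0,-0.0107,0.0072],[0,-0.0154,0.0124],[0,-0.0197,0.0179],[0,-0.0236,0.024],[0,-0.027,0.0305],[0,-0.0298,0.037]], "rotation": [[0,0,0],[0,0,0],[0,0,0],[0,0,0],[0,0,0],[0,0,0],[0,0,0]]}}

```text
time: 23.8
tool_pos: [498.4, 249.4, 94.8]
tcp_rot: [180.0, 0.0, 123.1]
ft_force: [6.3, -11.0, -3.4]
finger_gap: 6.1
grip_force: 83.3
```

```bash
python3 sf.py
```

```text
stage-frame tcp [-71.9  -1.   94.8] F [ -0.7 -12.6  -3.4] tq [-1.12  0.04 -0.1 ]
```

>>> {"fn": "servo_tool", "kwargs": {"fingers": [0,0,0,0,0], "linear": [[-0.0005,-0.0009,0.002],[-0.001,-0.0017,0.0045],[-0.001,-0.0024,0.007],[-0.001,-0.003,0.0095],[-0.001,-0.003,0.0095]], "rotation": [[0,0,0],[0,0,0],[0,0,0],[0,0,0],[0,0,0]]}}

```text
time: 24.3
tool_pos: [496.1, 247.7, 85.4]
tcp_rot: [-180.0, -0.0, 123.1]
ft_force: [-0.7, -3.4, -5.9]
finger_gap: 6.6
grip_force: 84.1
```

```bash
python3 sf.py
```

```text
stage-frame tcp [-74.8  -1.2  85.4] F [-2.5 -2.4 -5.9] tq [0.73 0.51 0.01]
```

>>> {"fn": "servo_tool", "kwargs": {"fingers": [0,0,0,0,0], "linear": [[0,-0.0002,0.001],[0,-0.0004,0.002],[0,-0.0006,0.003],[0,-0.0007,0.0037],[0,-0.0007,0.0037]], "rotation": [[0,0,0],[0,0,0],[0,0,0],[0,0,0],[0,0,0]]}}

```text
time: 24.8
tool_pos: [495.5, 247.3, 82.1]
tcp_rot: [-180.0, -0.0, 123.1]
ft_force: [1.0, -12.0, -4.0]
finger_gap: 6.3
grip_force: 84.7
```

```bash
python3 sf.py
```

```text
stage-frame tcp [-75.5  -1.2  82.1] F [ -5.7 -10.6  -4. ] tq [-1.69  0.85 -0.42]
```

>>> {"fn": "servo_tool", "kwargs": {"fingers": [0,0,0,0], "linear": [[0,-0.0001,0.0007],[0,-0.0002,0.0014],[0,-0.0003,0.002],[0,-0.0003,0.002]], "rotation": [[0,0,0],[0,0,0],[0,0,0],[0,0,0]]}}

```text
time: 25.2
tool_pos: [495.5, 247.2, 81.5]
tcp_rot: [-180.0, -0.0, 123.1]
ft_force: [-3.3, -11.3, 6.2]
finger_gap: 6.6
grip_force: 86.1
```

```bash
python3 sf.py
```

```text
stage-frame tcp [-75.6  -1.2  81.5] F [-8.9 -7.7  6.2] tq [-1.45  1.66 -0.46]
```

The pad has met the carrier: the vertical force reversed and the downward motion stopped at the expected height. I'll release slowly and retreat upward.

>>> {"fn": "servo_tool", "kwargs": {"fingers": [0,0.01,0.015,0.02,0.03,0.03,0.03,0.03,0.03,0.03], "linear": [[0,0,-0.001],[0,0,-0.001],[0,0,-0.001],[0,0,-0.001],[0,0,-0.001],[0,0,-0.01],[0,0,-0.03],[0,0,-0.06],[0,0,-0.1],[0,0,-0.14]], "rotation": [[0,0,0],[0,0,0],[0,0,0],[0,0,0],[0,0,0],[0,0,0],[0,0,0],[0,0,0],[0,0,0],[0,0,0]]}}

```text
time: 26.2
tool_pos: [495.8, 246.9, 222.5]
tcp_rot: [179.9, 0.0, 123.1]
ft_force: [0.1, 0.1, 0.7]
finger_gap: 29.8
grip_force: 0.0
```

>>> {"fn": "servo_tool", "kwargs": {"fingers": [0.03,0.03,0.03], "linear": [[0,0,0],[0,0,0],[0,0,0]], "rotation": [[0,0,0],[0,0,0],[0,0,0]]}}

```text
time: 26.5
tool_pos: [495.6, 246.9, 219.9]
tcp_rot: [180.0, -0.0, 123.1]
ft_force: [0.1, -0.7, -0.1]
finger_gap: 30.2
grip_force: 0.0
```

```bash
python3 sf.py; python3 - <<'E'
from h import *
from bench import r
# numeric check: clip bar (q=.21) and carrier tail edge in the wrist image
d=r.snapshot("wrist");g=cv2.cvtColor(d["frame"],cv2.COLOR_RGB2GRAY)
O=np.array([558.2,289.4,0]);Rz=R.from_euler('z',33,degrees=True)
def line(y,z,xs):
    o=[]
    for x in xs:
        u,v=proj(d,O+Rz.apply((x,y,z)));o.append(int(g[int(v),int(u)]) if 0<=v<480 and 0<=u<640 else -1)
    return o
print("bar y35 z70 x-100..-50",line(35,70,range(-100,-49,2)))
print("bar y45 z70",line(44,70,range(-100,-49,2)))
print("tail y20 z36 x-120..-96",line(20,36,range(-120,-95,1)))
print("tail y-20?",line(-20,36,range(-120,-95,1)))
E
```

```text
stage-frame tcp [-75.6  -1.6 219.9] F [-0.3 -0.6 -0.1] tq [0.01 0.02 0.01]
bar y35 z70 x-100..-50 [21, 21, 28, 30, 32, 32, 26, 26, 34, 36, 92, 130, 145, 145, 124, 21, 17, 17, 13, 208, 255, 255, 255, 255, 254, 253]
bar y45 z70 [37, 34, 23, 20, 19, 19, 22, 24, 27, 36, 95, 131, 144, 144, 124, 33, 26, 20, 19, 221, 255, 255, 226, 142, 120, 127]
tail y20 z36 x-120..-96 [34, 32, 32, 32, 32, 33, 36, 35, 36, 23, 20, 17, 62, 158, 225, 227, 226, 226, 225, 226, 225, 226, 225, 225, 225]
tail y-20? [39, 34, 34, 32, 33, 33, 32, 33, 32, 33, 34, 30, 35, 177, 221, 224, 221, 222, 221, 221, 222, 221, 221, 221, 221]
```

Bar at x ≈ -76 and the tail at x ≈ -107.5, both as expected for a seated carrier and a shut clip.

```bash
python3 -c "
from bench import r
print(r.hand_in())"
```

```text
the job is handed in; nothing more can be done
None
```

I opened the clip, slid the carrier home against the end stop with about 7 N of contact force, and lowered the clip by hand until its pad rested on the carrier. I handed the job in at about 26.5 s; no verdict came back.

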